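Lock the plate scanner's carriage with its locating pin

TASK

Secure the plate scanner for carrying: take the locating pin out of its stow bore, put it through the slot in the cover and slide its tip lightly along the hidden carriage until it drops into the blind hole, then seat it fully home with its flange flush on the cover. Only then use the pin to draw the carriage gently to the left until it comes up against its stop, and let go with the pin still fully home and upright. Never force the pin (a light push is enough), and do not disturb the glass beaker and flask standing on either side.

Things in the scene. Friction and masses are not known exactly. Their poses are not given: they have to be found in the camera images.
- scanner: Plate scanner, fixed: low white box 150 (x) x 280 (y) x 55 mm. Origin: centre of its underside at bench level; x to its back, y to its left end, z up; front towards the robot, turned up to 15 degrees. A bare metal cover strip 57 mm wide, 6 mm thick, top 55 mm above the bench, runs along its front edge; a grey lid behind it stands 5 mm higher, from x = -15 mm back.
- stow_bore (a point): Mouth of the round stow bore (10 mm across) in the cover strip, to the right of the slot, 115 mm from slot_mid along the slot's line; the pin stands in it at the start. Same axes as the scanner.
- slot_mid (a point): Middle of the slot, at the cover's top face. The slot runs along y, 100 mm long (50 mm each way) and 11.5 mm wide. Hidden under the whole slot at first lies the carriage: a flat dark steel plate, 10 to 20 mm below this face (it has levelling screws), with one blind hole, 11 mm across, 19 mm deep, on the slot's centre line; at the start its centre is anywhere from y = -36 to +11 mm from here. Axes as the scanner.
- slot_stop (a point): Point on the slot's centre line, at the cover's top face, 40 mm left (+y) of slot_mid: the blind hole lies below it when the carriage is against its left-hand stop. The carriage slides along the slot with about 8 N of drag: a tip pressed down with 3 to 7 N slides over it, above about 11 N it may drag it along. Above 35 N of pin on scanner or carriage, any direction, counts as forcing.
- pin_grip (a point): Centre of the locating pin's grip, z up along the pin. Round black knurled grip 18 mm across, 40 mm tall; under it a steel flange 22 mm across, 4 mm thick; under that a steel shank 8 mm across, 27 mm long, tip chamfered; 60 g. The point is 51 mm above the tip, 24 mm above the flange's underside: 79 mm above the bench with the flange on the cover, 86 to 96 mm with the tip riding on the carriage.
- pin: The same locating pin, standing upright in the stow bore at the start; this origin is the middle of its tip, z up along the pin. The grip is best taken from above with the fingers closing along the line of the slot.
- beaker_mid (a point): Glass beaker, 52 mm across and 70 mm tall, loose on the bench to the right of the scanner; this point is half-way up its axis. Leave it alone.
- flask_mid (a point): Conical glass flask, 67 mm across and 135 mm tall, loose on the bench to the left of the scanner; this point is half-way up its axis. Leave it alone.

How it is judged:
By the outcome, as a careful person would: the job done as asked, in the order asked, and still so for the second after the job is handed in, with the robot touching nothing.
It also fails if it takes over 61 s, if anything falls off the work surface, if the arm or the gripper's body presses on something with over 40 N, if the wrist force passes 120 N, or if a joint passes its speed limit or range.

ROBOT

A 6-joint arm with a two-finger parallel gripper is mounted at the origin on a cart in front of the work surface, level with it; the furniture and walls round the work are solid. World frame = base frame: x ahead of the robot, y to its left, z up, the work surface at z = 0. Lengths are in mm, angles in rad, forces in N, time in s.
With the tool pointing down it reaches from about 300 to 775 mm from the base axis. Payload 14.6 kg.
Tool frame: the origin (TCP) lies on the centre line of the jaws, within the pads' length; the fingertips stand 19 mm ahead of it and the grasp point (between the pads) is the TCP (bot.tip_reach is the distance from the TCP to the fingertips, in mm); z points along the fingers, y is the line along which they close (so a half turn about z gives the same grasp; the last joint's range is limited). The gripper opens to 85 mm and grips with 20 to 120 N. Pads are 22 mm wide; open, the fingers measure 114 mm over their backs; the gripper's body (76 mm by 85 mm) begins 54 mm behind the grasp point. The pads swing forward as they close: fully open they stand 13 mm farther back than shut.
Start: joints at [1.245, 0.3, 1.521, -0, 1.321, -0.067], TCP at [140.754, 531.675, 250.281] pointing down, gripper open.
Joint ranges: [-3.03, 3.03], [-0.79, 2.21], [0.23, 2.52], [-1.04, 4.18], [0, 3.07], [-2.55, 2.55]. Speed limits (rad/s): [2.22, 2.22, 2.57, 3.14, 3.14, 3.14].

INTERFACE

Orientations are given as a unit quaternion [w, x, y, z].
In Python, from rig import bot gives the robot as it stands. Calls block until the motion is done:
- bot.move_to(position, orientation): joint-space move of the TCP to a pose.
- bot.servo_line(position, attitude=None, speed=150, until_force=None): straight line of the TCP; attitude=None keeps the orientation; speed is the mean speed in mm/s. With until_force (N) it stops when the force on the tool has changed by that much, and returns True; else False.
- bot.move_joints(angles): joint-space move.
- bot.move_gripper(opening, grip_force=None): finger opening in mm; grip_force is the grip in N (None keeps the last); returns when the fingers have stopped.
- bot.dwell(seconds).
- bot.ik(position, orientation): joint angles nearest the present ones, or None.
- bot.read_state(): the state.
- bot.read_camera(name): name is "scene" or "top" or "wrist"; returns a dict with "image" (384x512x3 uint8, blue, green, red), "depth" (384x512 float32, mm along the optical axis (not along the pixel's ray), 0 where there is no reading), "fovy" (degrees; the focal length in pixels is half the picture's height over the tangent of half this angle, whatever the lens; pixels are square), "cx", "cy" (the principal point, pixels), "eye" and "attitude" of the camera in the world; the wrist camera has in their place "mount" (4x4, takes a point from camera to tool coordinates, whose origin is the TCP and whose axes are the flange's). Camera axes: x right, y down, z forward; pixel columns grow to the right and rows downward; lengths in mm; the calibration is good to about 2 mm. A picture is of the moment at which its call begins: read the wrist's pose just before it.
A pose or a line that the arm cannot do raises bot.MotionError and nothing moves.
- bot.finish_job(): hands the job in; it is judged then, once.
The state is a dict: "clock": time; "joint_positions": joint angles; "qvel": joint speeds; "effort": joint torques, N m; "ee_pos": TCP position; "tool_rot": TCP orientation; "ft_force": force on the tool from outside, world axes, zero at the start; "moment": the same for the moment, N m; "grip_width": finger opening in mm; "grip_force": force on a finger pad.
Only numpy, scipy, OpenCV 4.12 (cv2) and the standard library are available. Lean on these libraries where they do the work, as an engineer would, in place of code of your own. Each camera call takes 0.05 s, during which the arm holds its last target. There are 200 camera calls.

## Working session

There is one attempt and no reset: what is moved stays moved. The work goes in short steps, each a Python script; the robot and the scene stay as the last script left them, time stands still between calls to the robot, and variables do not carry over. Pictures are saved under pics/ and viewed, at most 10 in all, crops included, and the job is handed in when it is done.

```bash
mkdir -p pics; ls; python3 - <<'E'
from rig import bot
import cv2,numpy as np,pickle
s=bot.read_state();print(s)
d={}
for n in("top","scene","wrist"):
    c=bot.read_camera(n);d[n]=c
    print(n,{k:v for k,v in c.items() if k not in("image","depth")})
pickle.dump((s,d),open("d0.pkl","wb"))
cv2.imwrite("pics/top0.png",d["top"]["image"]);cv2.imwrite("pics/scene0.png",d["scene"]["image"])
E
```

```text
pics
{'clock': 0.0, 'joint_positions': array([ 1.24541168e+00,  3.00472268e-01,  1.52156569e+00, -1.49164184e-05,
        1.32069744e+00, -6.65981376e-02]), 'qvel': array([-0.00094996, -0.00026409,  0.00102599, -0.00082185,  0.00196407,
        0.00052962]), 'effort': array([ 2.12562418e-04, -5.43500447e+01, -3.61801636e+01,  1.53408200e-05,
        3.81862134e-03, -2.87151785e-06]), 'ee_pos': array([140.68850221, 531.48955935, 249.72717005]), 'tool_rot': array([-1.04181760e-04,  1.29030639e-01,  9.91640443e-01, -5.61840707e-04]), 'ft_force': array([-0.79132276, -0.41347736,  0.29507337]), 'moment': array([-0.0051111 , -0.02854906, -0.03335683]), 'grip_force': 0.0, 'grip_width': 85.20181803668633}
top {'fovy': 52.73283566495331, 'cx': 258.64693489769326, 'cy': 187.03420780521574, 'eye': array([348.677502  , 135.62277305, 907.27604691]), 'attitude': array([-0.04239197,  0.7136625 , -0.69611962,  0.06562187])}
scene {'fovy': 43.72421318176896, 'cx': 261.11288374306946, 'cy': 200.1908697484669, 'eye': array([-159.33915151, -493.70736645,  734.15161724]), 'attitude': array([-0.42030088,  0.81640505, -0.3543467 ,  0.17682866])}
wrist {'fovy': 58.369714408615096, 'cx': 264.73621798845454, 'cy': 191.17808992598216, 'mount': array([[-3.69352631e-04, -9.62051141e-01, -2.72868953e-01,
         6.93390564e+01],
       [ 9.99999928e-01, -3.80367735e-04, -1.25312549e-05,
         1.81715280e+00],
       [-9.17348375e-05, -2.72868938e-01,  9.62051212e-01,
        -1.23263916e+02],
       [ 0.00000000e+00,  0.00000000e+00,  0.00000000e+00,
         1.00000000e+00]])}
```

View pics/top0.png

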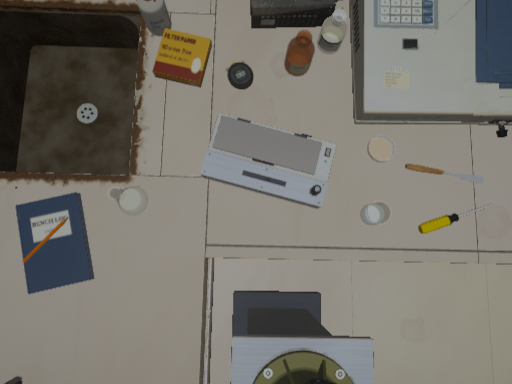

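View pics/scene0.png

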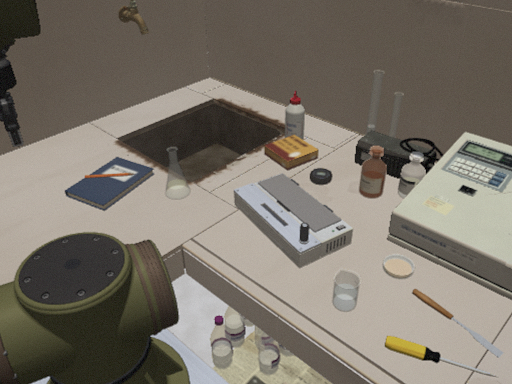

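The top view shows the scanner at about (270,160), with the slot from (243,172) to (286,184), the pin near (316,190), the beaker at (373,213) and the flask at (130,200). The scene view agrees. I'll get rough positions now, then look closer with the wrist camera.

```bash
cat > h.py <<'E'
import numpy as np,cv2
from scipy.spatial.transform import Rotation as R
def q2R(q): return R.from_quat([q[1],q[2],q[3],q[0]]).as_matrix()
def campose(c,s=None):
    if "eye" in c: return np.array(c["eye"]),q2R(c["attitude"])
    T=q2R(s["tool_rot"]);m=c["mount"]
    return s["ee_pos"]+T@m[:3,3],T@m[:3,:3]
def ray(c,uv,s=None):
    e,A=campose(c,s);f=192/np.tan(np.radians(c["fovy"]/2))
    d=A@np.array([(uv[0]-c["cx"])/f,(uv[1]-c["cy"])/f,1]);return e,d
def cast(c,uv,z,s=None):
    e,d=ray(c,uv,s);return e+d*(z-e[2])/d[2]
def proj(c,p,s=None):
    e,A=campose(c,s);f=192/np.tan(np.radians(c["fovy"]/2));v=A.T@(np.array(p)-e)
    return np.array([c["cx"]+f*v[0]/v[2],c["cy"]+f*v[1]/v[2]])
def down(yaw):
    "tool pointing down, tool y (closing line) along world direction yaw"
    y=np.array([np.cos(yaw),np.sin(yaw),0]);z=np.array([0,0,-1.]);x=np.cross(y,z)
    q=R.from_matrix(np.array([x,y,z]).T).as_quat();return np.array([q[3],q[0],q[1],q[2]])
E
python3 - <<'E'
import pickle
from h import *
s,d=pickle.load(open("d0.pkl","rb"));c=d["top"]
for n,uv,z in(("slotL",(243,172),55),("slotR",(286,184),55),("mid",(264.5,178),55),("pintop",(317,189),103),("cornFL",(203,174),55),("cornFR",(323,206),55),("beak",(374,213),35),("flask",(128,200),67)):
    print(n,cast(c,uv,z).round(1))
g=cv2.cvtColor(c["image"],cv2.COLOR_BGR2GRAY);sub=g[165:200,235:335]
print(c["depth"][170:190:6,200:340:20].round())
E
```

```text
slotL [513.5 144.8  55. ]
slotR [489.  48.  55.]
mid [501.2  96.4  55. ]
pintop [472.2 -12.8 103. ]
cornFL [506.4 233.7  55. ]
cornFR [441.7 -35.1  55. ]
beak [ 430.9 -156.    35. ]
flask [442.5 390.9  67. ]
[[922. 866. 868. 869. 869. 867. 871.]
 [918. 863. 864. 884. 870. 869. 870.]
 [917. 896. 863. 864. 882. 864. 869.]
 [915. 915. 906. 862. 865. 864. 821.]]
```

```bash
python3 - <<'E'
from rig import bot
import pickle
from h import *
yaw=np.radians(75.8);u=np.array([np.cos(yaw),np.sin(yaw),0])
m=np.array([501.2,96.4,0])
out=[]
for i,(k,h) in enumerate(((-15,215),(-75,215))):
    p=m+u*k;p[2]=h
    bot.move_to(p,down(yaw));bot.dwell(.2)
    s=bot.read_state();c=bot.read_camera("wrist");out.append((s,c))
    cv2.imwrite(f"pics/w{i}.png",c["image"])
    print(s["clock"],s["ee_pos"].round(1),[proj(c,m+u*j+np.array([0,0,z]),s).round() for j,z in((50,55),(-50,55),(-115,55),(-115,103))])
pickle.dump(out,open("d1.pkl","wb"))
cv2.imwrite("pics/w01.png",cv2.resize(np.vstack([o[1]["image"] for o in out]),None,fx=.78,fy=.78))
E
```

```text
2.4167 [497.5  82.3 215. ] [array([339., 179.]), array([221., 179.]), array([144., 179.]), array([121., 195.])]
3.0167 [483.   24.4 215. ] [array([409., 179.]), array([291., 179.]), array([215., 179.]), array([205., 195.])]
```

View pics/w01.png

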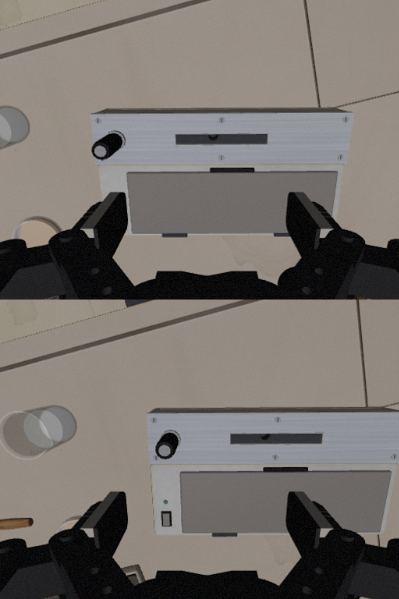

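The wrist views show the slot near (283,178) in view 0 and (354,177) in view 1. The pin is at about (137,185) and (214,188). A dark spot inside the slot, near (273,173) and (341,175), is probably the blind hole.

```bash
python3 - <<'E'
import pickle
from h import *
out=pickle.load(open("d1.pkl","rb"));tiles=[]
P=[]
for i,(s,c) in enumerate(out):
    g=cv2.cvtColor(c["image"],cv2.COLOR_BGR2GRAY)
    x0=(215,285)[i]
    sub=g[160:196,x0:x0+140];m=(sub<105).astype(np.uint8)
    n,l,st,ce=cv2.connectedComponentsWithStats(m)
    k=1+np.argmax(st[1:,4]);print(st[k],ce[k]+[x0,160])
    cnt=max(cv2.findContours((l==k).astype(np.uint8),0,2)[0],key=cv2.contourArea)
    bx=cv2.boxPoints(cv2.minAreaRect(cnt))+[x0,160]
    w=np.array([cast(c,b,55,s) for b in bx]);cen=w.mean(0)
    e=sorted([w[1]-w[0],w[2]-w[1]],key=np.linalg.norm)
    L=e[1]*np.sign(e[1][1]);print("slot mid",cen.round(1),"len",np.linalg.norm(L),np.linalg.norm(e[0]),"yaw",np.degrees(np.arctan2(L[1],L[0])))
    # front edge yaw check: cover front edge
    hole=(sub<45).astype(np.uint8);ys,xs=np.where(hole)
    if len(xs): print("dark",xs.min()+x0,xs.max()+x0,ys.min()+160,ys.max()+160,len(xs))
    # grip top: dark blob near pin, light-grey cap
    px=(100,180)[i];pt=g[165:215,px:px+70];mm=(pt<60).astype(np.uint8)
    n,l,st,ce=cv2.connectedComponentsWithStats(mm);k=1+np.argmax(st[1:,4]);print("pin blob",st[k][:5]+[px,165,0,0,0])
    tiles.append(np.hstack([cv2.resize(g[160:196,x0:x0+140],None,fx=5,fy=5,interpolation=0)]));
    tiles.append(cv2.resize(g[160:220,px-10:px+130],None,fx=5,fy=5,interpolation=0)[:,:700])
    print("depth pin",c["depth"][185:196:3,px+20:px+50:6].round())
t=np.vstack([tiles[0],tiles[2],tiles[3][:230]]);cv2.imwrite("pics/z.png",t);print(t.shape)
E
```

```text
[  10   11  118   14 1532] [283.47650131 177.9843342 ]
slot mid [500.9  99.8  55. ] len 98.57938956090771 11.323733175167906 yaw 75.82179029699032
dark 228 340 172 180 98
pin blob [118 171  39  34 704]
depth pin [[249. 247. 248. 251. 260.]
 [248. 248. 248. 249. 260.]
 [249. 249. 247. 248. 255.]
 [249. 249. 249. 249. 255.]]
[  10   11  119   14 1539] [353.57050032 177.97076023]
slot mid [501.   99.7  55. ] len 99.42422057948569 11.396704239048546 yaw 75.8328481870954
dark 297 409 172 182 137
pin blob [200 171  29  33 530]
depth pin [[293. 248. 247. 248. 259.]
 [248. 249. 248. 248. 259.]
 [250. 248. 249. 249. 253.]
 [251. 249. 249. 248. 258.]]
(590, 700)
```

View pics/z.png

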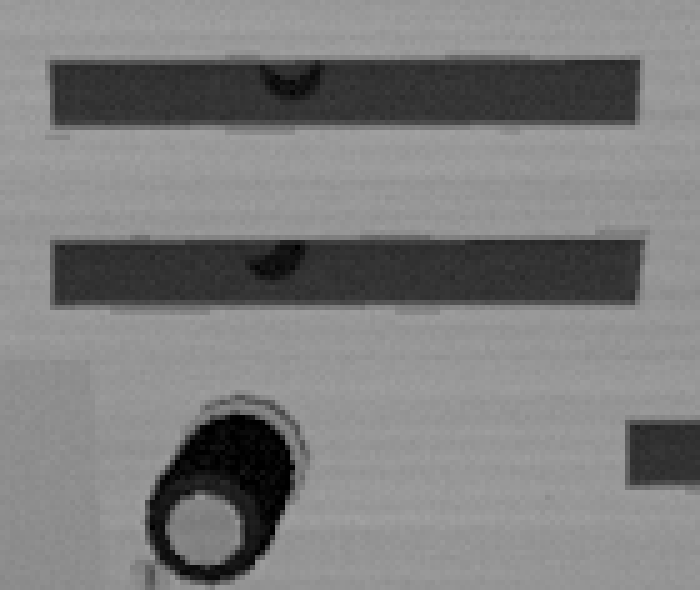

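```bash
python3 - <<'E'
import pickle
from h import *
out=pickle.load(open("d1.pkl","rb"));s0,d0=pickle.load(open("d0.pkl","rb"))
yaw=np.radians(75.83);u=np.array([np.cos(yaw),np.sin(yaw),0]);n=np.array([u[1],-u[0],0])
M=np.array([500.95,99.75,55.])
A=np.zeros((3,3));b=np.zeros(3)
for i,((s,c),hc) in enumerate(zip(out,((273.2,179.7),(340.4,179.7)))):
    g=cv2.cvtColor(c["image"],cv2.COLOR_BGR2GRAY);px=(100,180)[i];sub=g[170:215,px:px+55]
    m=(sub>95).astype(np.uint8);k,l,st,ce=cv2.connectedComponentsWithStats(m)
    for j in range(1,k):
        if 80<st[j,4]<400 and st[j,2]<22 and st[j,3]<22:
            cap=ce[j]+[px,170];p=cast(c,cap,99,s);print("cap",cap,st[j],p.round(1),"rel slot",((p-M)@u).round(1),((p-M)@n).round(1))
            e,d=ray(c,cap,s);d/=np.linalg.norm(d);Q=np.eye(3)-np.outer(d,d);A+=Q;b+=Q@e
    e,d=ray(c,hc,s);t=(5.5-(e-M)@n)/(d@n);p=e+d*t;print("hole rel along",((p-M)@u).round(1),"z",(p-M)[2].round(1))
print(np.linalg.solve(A,b))
c=d0["top"];print(cast(c,(317,189),99), [cast(c,x,55).round(1) for x in((243,172),(286,184))])
E
```

```text
cap [128.06666667 193.78181818] [ 21  17  15  14 165] [474.1 -12.1  99. ] rel slot -115.0 1.4
hole rel along -8.4 z -15.0
cap [210.40853659 193.51219512] [ 23  17  15  14 164] [474.1 -12.1  99. ] rel slot -115.0 1.3
hole rel along -8.1 z -14.4
[474.10882892 -12.09940595  98.98635493]
[472.80835021 -13.57317371  99.        ] [array([513.5, 144.8,  55. ]), array([489.,  48.,  55.])]
```

Everything fits: the pin is 115.0 mm from slot_mid, cap height is 99.0, the carriage is about 14.7 mm down, and the hole is at about -8 mm. Next I'll grasp and lift the pin.

```bash
cat >> h.py <<'E'
yaw=np.radians(75.83);u=np.array([np.cos(yaw),np.sin(yaw),0]);n=np.array([u[1],-u[0],0])
E
python3 - <<'E'
from rig import bot
from h import *
p=np.array([473.9,-12.2,160])
bot.move_gripper(50);bot.move_to(p,down(yaw))
p[2]=84;bot.servo_line(p,speed=80,until_force=8)
def sh(t):
    s=bot.read_state();print(t,round(s["clock"],2),s["ee_pos"].round(2),s["ft_force"].round(2),s["moment"].round(2),round(s["grip_width"],1),round(s["grip_force"],1));return s
sh("down");bot.move_gripper(10,grip_force=60);bot.dwell(.2);sh("grip")
print(bot.servo_line(p+[0,0,40],speed=50,until_force=12));bot.dwell(.2);s=sh("lift")
c=bot.read_camera("wrist");cv2.imwrite("pics/g.png",c["image"])
E
```

```text
down 4.98 [474.18 -12.23  84.45] [0.18 0.29 0.51] [-0.02  0.02 -0.03] 50.0 0.0
grip 5.58 [474.09 -12.39  84.43] [-1.12 -2.07  6.15] [-0.39  0.38 -0.01] 16.6 58.4
False
lift 6.73 [473.8  -12.19 123.74] [-0.03 -0.67  0.72] [-0.04  0.03  0.02] 16.3 58.6
```

View pics/g.png

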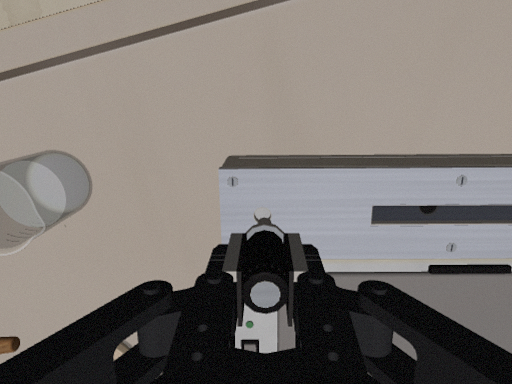

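The pin is in the jaws with its cap at (265,294) and tip near (262,213). The hole shows in the slot at (428,208). I'll check tilt and cap height against the projection.

```bash
python3 - <<'E'
from rig import bot
from h import *
s=bot.read_state();c=bot.read_camera("wrist")
T=s["ee_pos"]
for off in(14.6,-29,-33,-56.4): print(off,proj(c,T+[0,0,off],s).round(1))
print(q2R(s["tool_rot"])[:,2])
g=cv2.cvtColor(c["image"],cv2.COLOR_BGR2GRAY)
e,A=campose(c,s);f=192/np.tan(np.radians(c["fovy"]/2))
m=(g[275:315,245:285]>95).astype(np.uint8);k,l,st,ce=cv2.connectedComponentsWithStats(m);print(st[1:],ce[1:]+[245,275])
for v,uu in((294,265),(290,262)):
    dz=c["depth"][v,uu];w=e+A@(np.array([(uu-c["cx"])/f,(v-c["cy"])/f,1])*dz);print(w-T)
cv2.imwrite("pics/g2.png",cv2.resize(c["image"][195:325,205:325],None,fx=4.5,fy=4.5))
E
```

```text
14.6 [259.7 294.3]
-29 [261.  243.5]
-33 [261.1 240. ]
-56.4 [261.5 222.9]
[-3.90159276e-04  7.13012772e-05 -9.99999921e-01]
[[  5   6  30  27 619]
 [  0  29  40  11 170]] [[264.75767367 294.15185784]
 [263.35294118 311.44117647]]
[-0.13557717  1.99179602 15.38495468]
[-1.6841622   1.27981196 14.92388528]
```

View pics/g2.png

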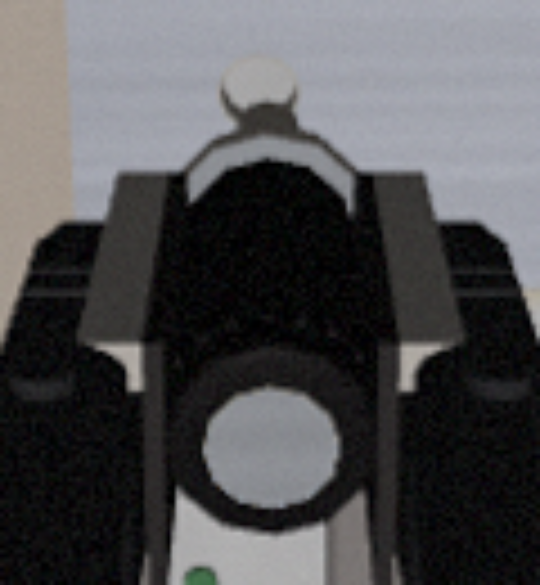

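The pin is upright and sits correctly in the jaws. The bore mouth at (262,215) shows the wrist camera reads about 2 mm too far along the slot, so slot_mid lies +113 mm from the grasp TCP and the hole at about +105. I'll move over the slot, feel down to the carriage and slide.

```bash
cat >> h.py <<'E'
G=np.array([473.9,-12.2,0])
def at(k,z,dn=0): return G+u*k+n*dn+np.array([0,0,z])
def sh(bot,t):
    s=bot.read_state();f=s["ft_force"];q=s["ee_pos"]-G
    print(t,round(s["clock"],2),"k",round(q@u,2),"n",round(q@n,2),"z",round(q[2],2),"F u/n/z",round(f@u,1),round(f@n,1),round(f[2],1),"M",s["moment"].round(2),"w",round(s["grip_width"],1));return s
E
python3 - <<'E'
from rig import bot
from h import *
bot.servo_line(at(92,124,-.2),speed=100)
bot.servo_line(at(92,114,-.2),speed=40);bot.dwell(.2);sh(bot,"above")
c=bot.read_camera("wrist");cv2.imwrite("pics/s.png",cv2.resize(c["image"][180:300,190:350],None,fx=4,fy=4))
print(bot.servo_line(at(92,92,-.2),speed=10,until_force=3));sh(bot,"contact");bot.dwell(.2);sh(bot,"settled")
E
```

```text
above 8.5 k 92.01 n -0.12 z 114.14 F u/n/z 0.1 -0.0 -0.0 M [-0.02 -0.03  0.02] w 16.7
True
contact 10.27 k 92.0 n -0.14 z 94.55 F u/n/z -0.3 0.5 5.4 M [0.   0.06 0.01] w 16.5
settled 10.47 k 92.02 n -0.16 z 94.57 F u/n/z -0.4 -0.4 5.0 M [-0.06  0.03  0.02] w 16.5
```

View pics/s.png

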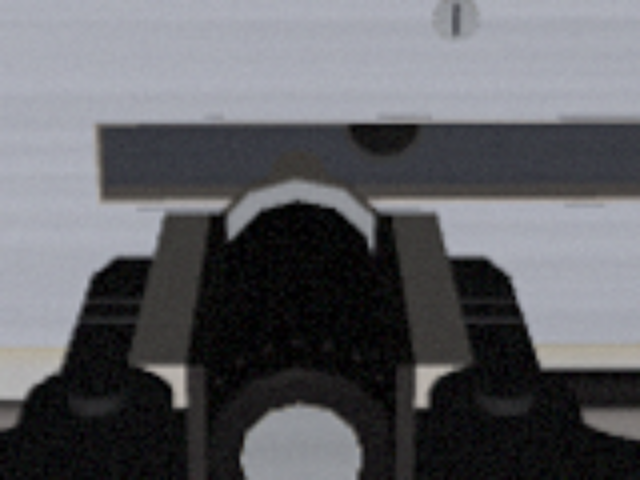

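The tip is over the slot and the hole shows just to its right (+y). Contact is at TCP z 94.6, so the carriage is about 17 mm down, at 5 N. Now I slide.

```bash
python3 - <<'E'
from rig import bot
from h import *
k,z=92,94.4; zt=bot.read_state()["ee_pos"][2]
z=zt-.15
z0=z;drop=False
for i in range(26):
    k+=.7
    bot.servo_line(at(k,z,-.2),speed=12)
    s=bot.read_state();f=s["ft_force"];fz=f[2];lat=np.hypot(f@u,f@n)
    if i%3==0 or fz<3 or lat>6: print(round(k,1),round(z,2),"fz",round(fz,1),"lat",round(f@u,1),round(f@n,1))
    if lat>12 or fz>12: print("STOP");break
    if fz>6.5: z+=.1
    elif fz<3:
        r=bot.servo_line(at(k,z-4,-.2),speed=8,until_force=3)
        zn=bot.read_state()["ee_pos"][2];print("probe",r,round(zn,2))
        if zn<z0-1.5: drop=True;break
        z=zn-.05
sh(bot,"end %s"%drop)
E
```

```text
92.7 94.42 fz 4.0 lat -1.3 0.1
94.8 94.42 fz 4.7 lat -1.8 1.2
96.9 94.42 fz 5.9 lat -1.9 -0.2
99.0 94.42 fz 4.4 lat -2.3 -0.8
101.1 94.42 fz 2.9 lat -0.8 0.7
probe True 93.99
101.8 93.94 fz 0.2 lat 1.9 0.2
probe True 93.33
102.5 93.28 fz 0.7 lat 0.6 0.1
probe True 92.35
end True 14.97 k 102.74 n -0.32 z 92.35 F u/n/z 3.3 0.6 -2.8 M [ 0.64 -0.29  0.03] w 16.5
```

The tip is riding the near rim of the hole on its chamfer, so I'll keep stepping inwards.

```bash
python3 - <<'E'
from rig import bot
from h import *
k=102.5
for i in range(6):
    k+=.6
    z=bot.read_state()["ee_pos"][2]
    bot.servo_line(at(k,z,-.2),speed=12);sh(bot,"k%.1f"%k)
    r=bot.servo_line(at(k,86.5,-.2),speed=10,until_force=4);s=sh(bot,"probe %s"%r)
    if s["ee_pos"][2]<88: break
E
```

```text
k103.1 15.22 k 103.07 n -0.31 z 92.18 F u/n/z 2.2 0.7 -0.8 M [ 0.3  -0.12 -0.02] w 16.2
probe False 15.95 k 103.14 n -0.24 z 86.41 F u/n/z 3.9 0.0 -0.8 M [ 0.67 -0.19  0.02] w 16.0
```

```bash
python3 - <<'E'
from rig import bot
from h import *
z=86.4
for k in(103.6,104.1,104.6):
    bot.servo_line(at(k,z,-.2),speed=10);s=sh(bot,"c%.1f"%k)
    if s["ft_force"]@u<1: break
r=bot.servo_line(at(k,81,-.2),speed=8,until_force=5);sh(bot,"seat %s"%r);bot.dwell(.2);sh(bot,"settle")
E
```

```text
c103.6 16.2 k 103.4 n -0.24 z 86.34 F u/n/z 0.5 -0.2 -0.5 M [0.08 0.01 0.05] w 16.5
seat True 16.6 k 103.54 n -0.15 z 84.4 F u/n/z -0.1 -1.8 5.2 M [0.05 0.17 0.03] w 16.6
settle 16.8 k 103.54 n -0.16 z 84.39 F u/n/z 0.5 -1.4 5.7 M [-0.09  0.18 -0.01] w 16.7
```

It is seated flush at the same height as in the stow bore (84.4). Next I draw the carriage left until it reaches the stop.

```bash
python3 - <<'E'
from rig import bot
from h import *
k,z=103.5,bot.read_state()["ee_pos"][2]-.0
zc=z;hist=[]
while k<158:
    k+=2 if k<144 else .5
    bot.servo_line(at(k,zc,-.2),speed=20 if k<144 else 8)
    s=bot.read_state();f=s["ft_force"];q=s["ee_pos"]-G
    if len(hist)%4==0 or k>149: print(round(k,1),"act",round(q@u,2),round(q@n,2),round(q[2],2),"F",round(f@u,1),round(f@n,1),round(f[2],1))
    hist.append(f@u)
    if f@u<-17 or abs(f@n)>12 or abs(f[2])>15: print("STOP");break
    if f[2]<1: zc-=.05
    if f[2]>7: zc+=.05
sh(bot,"end")
c=bot.read_camera("top");cv2.imwrite("pics/e.png",cv2.resize(c["image"][130:220,190:340],None,fx=4,fy=4))
E
```

```text
105.5 act 105.69 -0.13 84.44 F 1.5 0.3 1.9
113.5 act 112.8 -0.12 84.43 F -9.4 0.3 5.5
121.5 act 120.78 -0.2 84.41 F -9.5 0.2 5.9
129.5 act 128.75 -0.18 84.42 F -9.1 -0.6 5.2
137.5 act 136.76 -0.22 84.42 F -9.4 0.1 5.8
145.5 act 144.66 -0.26 84.42 F -10.0 -1.3 5.1
147.5 act 146.58 -0.23 84.43 F -10.6 -0.8 6.6
149.5 act 148.57 -0.26 84.42 F -11.2 -1.1 6.1
150.0 act 149.06 -0.25 84.44 F -11.7 -0.7 6.7
150.5 act 149.56 -0.28 84.44 F -10.8 -1.8 6.0
151.0 act 150.06 -0.28 84.4 F -11.0 -0.6 7.0
151.5 act 150.55 -0.26 84.44 F -10.9 -0.4 5.7
152.0 act 151.07 -0.27 84.44 F -10.2 -0.2 6.7
152.5 act 151.56 -0.29 84.43 F -10.9 -0.6 6.5
153.0 act 152.07 -0.26 84.43 F -10.1 -0.3 6.4
153.5 act 152.56 -0.27 84.43 F -11.3 0.0 6.3
154.0 act 153.06 -0.28 84.42 F -10.6 -0.7 5.4
154.5 act 153.55 -0.28 84.42 F -10.1 -0.6 6.1
155.0 act 154.05 -0.28 84.46 F -11.5 -0.4 7.1
155.5 act 154.52 -0.3 84.44 F -11.3 -1.2 5.9
156.0 act 154.99 -0.3 84.44 F -11.3 -1.2 7.5
156.5 act 155.44 -0.29 84.47 F -11.9 -0.6 6.5
157.0 act 155.95 -0.3 84.46 F -11.5 -0.9 6.7
157.5 act 156.22 -0.28 84.47 F -14.4 -1.0 7.8
158.0 act 156.42 -0.32 84.45 F -15.7 -0.7 7.6
end 28.46 k 156.42 n -0.32 z 84.45 F u/n/z -15.7 -0.7 7.6 M [-3.07  0.88 -0.01] w 16.2
```

View pics/e.png

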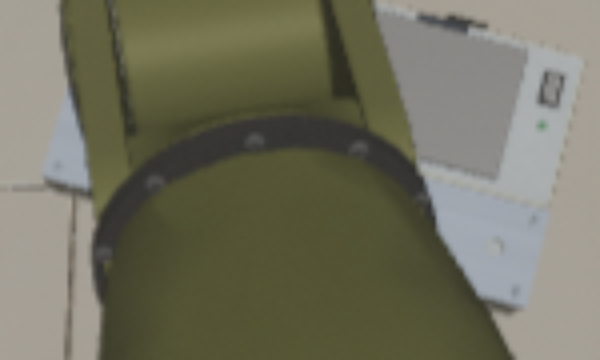

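The arm hides the scanner in this view, but the force trace is clear: steady drag of about 11 N, then a steep rise from k≈156. I'll confirm the stop with a slightly firmer push, relax, and let go.

```bash
python3 - <<'E'
from rig import bot
from h import *
k=158;z=bot.read_state()["ee_pos"][2]-.1
for i in range(5):
    k+=.4;bot.servo_line(at(k,z,-.2),speed=6);s=sh(bot,"%.1f"%k)
    if s["ft_force"]@u<-19: break
q=(s["ee_pos"]-G)@u
# relax sideways load
for i in range(12):
    k-=.3;bot.servo_line(at(k,z,-.3),speed=8);f=bot.read_state()["ft_force"]
    if f@u>-1.5: break
sh(bot,"relaxed");bot.dwell(.2)
bot.move_gripper(45);bot.dwell(.3);sh(bot,"open")
bot.servo_line(at(k,150,-.3),speed=80)
p=at(k-50,215);bot.move_to(p,down(yaw));bot.dwell(.3)
s=bot.read_state();c=bot.read_camera("wrist");cv2.imwrite("pics/f.png",c["image"]);sh(bot,"away")
import pickle;pickle.dump((s,c),open("d2.pkl","wb"))
E
```

```text
158.4 28.76 k 156.55 n -0.25 z 84.44 F u/n/z -20.3 -1.3 11.5 M [-3.56  1.24  0.01] w 16.6
relaxed 31.26 k 155.52 n -0.29 z 84.43 F u/n/z -0.5 -1.3 4.8 M [-0.28  0.27  0.01] w 16.2
open 32.14 k 155.42 n -0.29 z 84.37 F u/n/z 0.1 0.4 -0.9 M [-0.01  0.   -0.03] w 45.1
away 33.88 k 105.65 n -0.21 z 214.31 F u/n/z 0.4 0.4 -0.4 M [-0.    0.01  0.02] w 45.0
```

View pics/f.png

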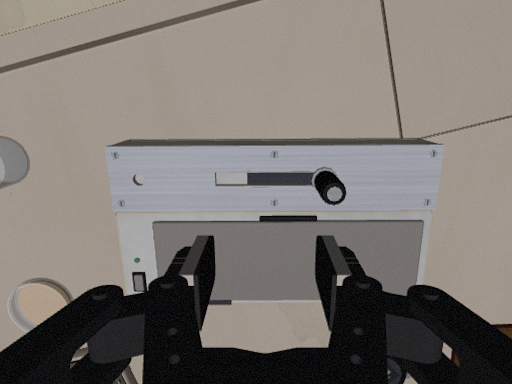

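The pin stands upright with its cap at (334,194) and flange at (324,178). The slot runs from 215 to about 333, and the uncovered right end at (232,178) shows the carriage has moved. I'll do a numeric check and hand in if it's good.

```bash
python3 - <<'E'
import pickle
from h import *
from rig import bot
s,c=pickle.load(open("d2.pkl","rb"))
M=np.array([500.95,99.75,55.]);g=cv2.cvtColor(c["image"],cv2.COLOR_BGR2GRAY)
k,l,st,ce=cv2.connectedComponentsWithStats((g[183:207,322:348]>95).astype(np.uint8))
ok=False
for j in range(1,k):
    if 80<st[j,4]<300 and st[j,2]<22 and st[j,3]<20:
        cap=ce[j]+[322,183];p=cast(c,cap,99,s);a,b=(p-M)@u,(p-M)@n;print(cap,st[j],a.round(1),b.round(1));ok=abs(a-40)<3 and abs(b)<3
e,A=campose(c,s);d=c["depth"][192:197,332:337];print("cap z",(e[2]+A[2]@np.array([(334-c["cx"]),(194-c["cy"]),344])/344*np.median(d)))
if ok: print(bot.finish_job())
E
```

```text
[333.88023952 193.73053892] [  5   4  15  14 167] 42.2 0.9
cap z 99.5656978612221
the job is handed in; nothing more can be done
None
```

The pin is seated flush and upright in the carriage's blind hole, the carriage was drawn left against its stop, and the job was handed in at about 34 s. Wrist force readings peaked near 20 N sideways, below the 35 N forcing limit. The arm's planned path stayed clear of the beaker and flask, though I didn't re-measure them afterwards.

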